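# Gather the wheel nuts in the tote's yellow corner

### The job

Slide the red latch on the docking plate outward, away from the blue tote, fully to its stop and leave it there. Then lift the tote off the plate by its bar handle and tilt it towards its yellow corner until all four wheel nuts have slid together into that corner; finish while still holding the tote up by its handle, clear of everything, tilted at least 20 degrees with the yellow corner lowest. Keep the nuts in the tote and leave the bottle, the can and the oil filter where they stand.

Things in the scene. Friction and masses are not known exactly. Their poses are not given: they have to be found in the camera images.
- dock: Dark steel docking plate fixed on the bench; it shares its axes and its x, y origin with the docked tote (origin under the centre, on the bench). Plate 8 mm thick, 200 mm in its x by 280 mm in its y, with low lips 8 mm high around the tote, at 4 mm or more from it; a tongue of plate 130 mm wide with two rails runs out to y = +330 mm and carries the latch.
- latch (a joint): Red latch carriage that slides along the dock's +y axis, away from the tote: 0 fully in, 0.060 m at its outer stop. Two steel tongues, at x = -50 and +50 mm, overhang the tote's +y rim by 22 mm at 0 with 3 mm of air under them, so the tote cannot be lifted; clear of the rim from 0.022 on. It stays where it is left; about 4 N to move it. Carriage block 130 x 45 mm, its top 76 mm above the bench.
- latch_grip (a point): Middle of the grippable part of the latch's black upright grip: 24 mm wide along the dock's x, 22 mm along its y, from the carriage top (76 mm above the bench) to 135 mm above the bench. This point is 113 mm above the bench and moves with the latch; at latch 0 it is at dock y = +175 mm.
- tote: Loose blue plastic carry tote, open on top, about 0.4 kg empty; origin at the centre of its underside. Outside 168 mm along its x, 248 mm along its y, 60 mm high, walls and floor 4 mm. Fixed bar handle, see tote_grip, on two uprights 24 mm wide (along x) and 6 mm thick at the y ends. It starts on the dock, underside 8 mm above the bench. Its -x, -y corner is yellow, inside and outside.
- tote_grip (a point): Centre of the tote's grey bar handle: a straight bar along the tote's y, 248 mm long, 16 mm wide (x), 22 mm high (z), its centre 145 mm above the tote's underside, over the tote's middle.
- tote_corner (a point): Inner bottom corner of the tote at the yellow corner: at (-80, -120, +4) mm from the tote's origin.
- nut1_center (a point): Centre of wheel nut 1. All four are loose brass-coloured hexagonal nuts, 19 mm across flats, 18 mm high, 40 g, lying spread on the tote's floor. They slide easily on the plastic (friction about 0.17: they start to slide at 8 to 12 degrees; to slide them on along a wall into the corner, tilt 30 to 40 degrees, and if one hangs back, swing the tilt more along that wall).
- nut2_center (a point): Centre of wheel nut 2, alike.
- nut3_center (a point): Centre of wheel nut 3, alike.
- nut4_center (a point): Centre of wheel nut 4, alike.
- fluid: Bystander: white bottle with red cap, 68 mm diameter, 170 mm high; origin at its underside.
- grease: Bystander: green can, 72 mm diameter, 65 mm high; origin at its underside.
- filter: Bystander: white oil filter with a blue band, 76 mm diameter, 82 mm high; origin at its underside.

How it is judged (in metres and radians):
On the way, in this order (a step that is already met when the one before it is completed fails the run):
1. the latch has been slid out to its stop (value of joint latch above 0.055 m), for 0.2 s.
2. the tote has been lifted clear of the dock by its handle (height (world z) of each of tote_corner, tote above 0.035 m and contact force between the fingers and tote above 2 N and contact force between tote and dock below 0.5 N and z of the grasp point in the frame of tote above 0.115 m), for 0.2 s.
At the end, for the whole second after the job is handed in: Latch past 50 of 60 mm; tote still (under 50 mm/s), held by its handle, touching nothing else, yellow inner corner over 30 mm above the bench; tilted 17 to 63 degrees, its x and y axes each dipping 4 degrees or more to the yellow corner; all four nut centres within 90 mm of that corner (value of joint latch above 0.05 m and contact force between the fingers and tote above 2 N and height (world z) of tote_corner above 0.03 m and contact force between tote and dock below 0.5 N and linear speed of tote below 0.05 m/s and angle between tote's own z axis and vertical between 0.3 and 1.1 rad and angle between tote's own x axis and vertical below 1.5 rad and angle between tote's own y axis and vertical below 1.5 rad and distance between each of nut1_center, nut2_center, nut3_center, nut4_center and tote_corner below 0.09 m and contact force between tote and fluid below 0.5 N and contact force between tote and grease below 0.5 N and contact force between tote and filter below 0.5 N and z of the grasp point in the frame of tote above 0.115 m); the arm keeps its last pose, push and grip.
It fails at once if a bystander was shoved (distance of any of fluid, grease, filter from where it was at the start of the episode above 0.03 m).
It fails at once if a nut fell out of the tote (distance between any of nut1_center, nut2_center, nut3_center, nut4_center and tote above 0.2 m).
It also fails if it takes over 54 s, if anything falls off the work surface, if the arm or the gripper's body presses on something with over 40 N, if the wrist force passes 120 N, or if a joint passes its speed limit or range.

### The arm

A 6-joint arm with a two-finger parallel gripper is mounted at the origin on the work surface. World frame = base frame: x ahead of the robot, y to its left, z up, the work surface at z = 0. Lengths are in mm, angles in rad, forces in N, time in s.
With the tool pointing down it reaches from about 350 to 950 mm from the base axis. Payload 17.4 kg.
Tool frame: the origin (TCP) lies at the very end of the fingers, on their centre line; the grasp point (between the pads) lies 19 mm behind it; x points along the fingers, z is the direction in which the jaws open and shut, and the axes are right-handed (so a half turn about x gives the same grasp; the last joint's range is limited). The gripper opens to 93 mm and grips with 3 to 60 N. Pads are 15 mm wide; open, the fingers measure 128 mm over their backs; the gripper's body (75 mm by 188 mm) begins 65 mm behind the grasp point.
Start: joints at [-1.245, 0.116, 1.442, -0, 1.584, -0.038], TCP at [240.175, -630.831, 218.646] pointing down, gripper open.
Joint ranges: [-2.83, 2.83], [-0.83, 2.19], [0.07, 2.5], [-1.14, 4.28], [0.01, 3], [-2.97, 2.97]. Speed limits (rad/s): [1.89, 1.89, 2.22, 3.14, 3.14, 3.14].

### API

Orientations are given as a rotation vector (axis times angle).
In Python, from station import ctrl, viewer, finish_job gives the robot as it stands.
- The arm moves only by the tool send_rows, never from a script. Its argument "deltas" is a list of rows, each an object with "claw": the opening, from 0 (shut) to 1 (fully open); "offset": the shift along the world's x, y, z in cm, a list of three; "turn": the turn about the world's z in degrees. In form: [{"claw": claw, "offset": [dx, dy, dz], "turn": turn}, ...]. A call has 1 to 12 rows; each row is the pose to reach, as a shift and turn from the pose commanded when the call began; what a row does not reach only later rows make up. A row lasts 1/8 s, in which the tool goes at most 62.5 mm and 10.7 degrees, less where a joint would pass 70% of its speed; a pose out of reach is approached as far as the arm can. A call with a gripper value outside its range is refused whole. The fingers move at their own pace and stop on an object; the grip force is fixed at half the most. Time passes only in rows, so rows that repeat a pose let the fingers close. It gives the time, the measured TCP pose, the force and the opening at its end, in the units of the state.
- ctrl.state(): the state, without advancing time (a new reading comes with each control period).
- viewer.snapshot(name): name is "scene" or "top" or "wrist"; returns a dict with "pixels" (400x640x3 uint8, blue, green, red), "fx", "fy", "cx", "cy" (pixels), "D" ([k1, k2, p1, p2, k3] as OpenCV has them; the pictures are not rectified), "origin" and "rotation" of the camera in the world. Camera axes: x right, y down, z forward; pixel columns grow to the right and rows downward; lengths in mm; the calibration is good to about 2 mm. A picture is of the moment at which its call begins. There is no depth.
- finish_job(): hands the job in, once; it reports no verdict.
The state is a dict: "time_s": time; "joint_pos": joint angles; "qvel": joint speeds; "tau": joint torques, N m; "ee_pos": TCP position; "eef_rot": TCP orientation; "ft_force": force on the tool from outside, world axes, zero at the start; "moment": the same for the moment, N m; "width": finger opening in mm.
Only numpy, scipy, OpenCV 4.12 (cv2) and the standard library are available. Lean on these libraries where they do the work, as an engineer would, in place of code of your own. Each camera call takes 0.05 s, during which the arm holds its last target. There are 200 camera calls.

## Working session

There is one attempt and no reset: what is moved stays moved. The work goes in short steps, Python scripts to look and compute and a tool call to move; the robot and the scene stay as the last step left them, time stands still between calls to the robot, and variables do not carry over. Pictures are saved under pics/ and viewed, about 8 in all and at most 12, crops included, and the job is handed in when it is done.

Besides the shell and the picture viewer there is one more tool, called after "Request:" by a JSON object that holds its "fn" and its "kwargs". send_rows: Moves the arm, as the interface text tells. Its arguments: {"type":"object","properties":{"deltas":{"type":"array","items":{"type":"object","properties":{"claw":{"type":"number"},"offset":{"type":"array","items":{"type":"number"}},"turn":{"type":"number"}}}}},"required":["deltas"]}

```bash
mkdir -p pics; ls; cat > h.py <<'E'
import numpy as np, cv2
from station import ctrl, viewer
def snap(n,name):
    s=viewer.snapshot(n); im=np.array(s["pixels"]); cv2.imwrite(f"pics/{name}.png",im)
    return s,im
def ray(s,uv,z):
    K=np.array([[s["fx"],0,s["cx"]],[0,s["fy"],s["cy"]],[0,0,1.]])
    p=cv2.undistortPoints(np.array(uv,float).reshape(-1,1,2),K,np.array(s["D"],float)).reshape(-1,2)
    d=np.c_[p,np.ones(len(p))]@np.array(s["rotation"],float).T; o=np.array(s["origin"],float)
    return o+d*((z-o[2])/d[:,2])[:,None]
E
python3 - <<'E'
from h import *
import json
st=ctrl.state(); print({k:np.round(v,3).tolist() for k,v in st.items()})
a,ia=snap("top","top1"); b,ib=snap("scene","scene1")
print(a["origin"],b["origin"],np.round(a["rotation"],2).tolist())
E
```

```text
pics
{'time_s': 0.0, 'joint_pos': [-1.245, 0.116, 1.442, 0.0, 1.584, -0.038], 'qvel': [0.002, -0.001, 0.001, 0.002, -0.002, 0.001], 'tau': [-0.002, -72.128, -62.26, 0.078, 0.024, -0.0], 'ee_pos': [240.096, -630.636, 217.91], 'eef_rot': [0.938, 1.361, -0.937], 'ft_force': [-0.447, 0.422, 0.326], 'moment': [-0.027, 0.01, 0.008], 'width': 93.067}
[ 420.46622675 -136.29246192 1314.26561537] [1046.12176517 -379.44889767  778.80786021] [-2.15, 2.15, -0.16]
```

View pics/top1.png

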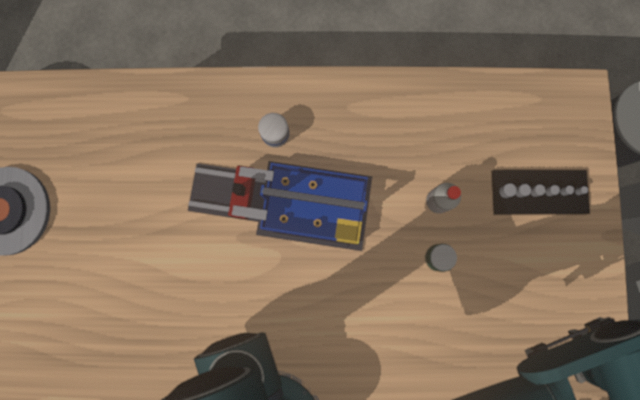

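View pics/scene1.png

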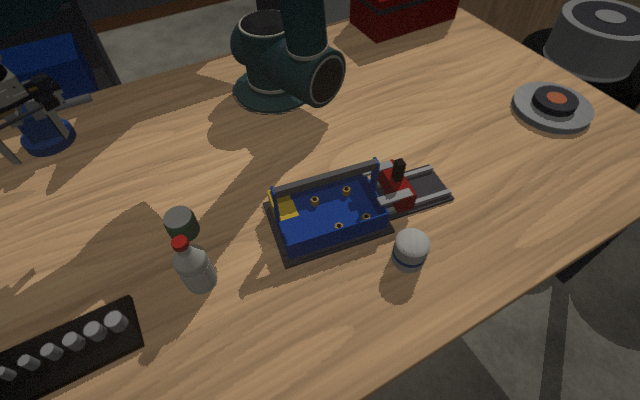

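```bash
sed -i 's/np.array(s\["rotation"\],float).T/cv2.Rodrigues(np.array(s["rotation"],float))[0].T/' h.py
python3 - <<'E'
from h import *
a,im=snap("top","top2")
hsv=cv2.cvtColor(im,cv2.COLOR_BGR2HSV)
H,S,V=cv2.split(hsv)
def comp(m,x0,x1,y0,y1,n):
    mm=np.zeros_like(H);mm[y0:y1,x0:x1]=(m[y0:y1,x0:x1]*255).astype(np.uint8)
    c=max(cv2.findContours(mm,0,1)[0],key=cv2.contourArea); r=cv2.minAreaRect(c)
    print(n,np.round(r[0],1),np.round(r[1],1),round(r[2],1)); return r
red=comp(((H<8)|(H>172))&(S>150)&(V>60),215,270,150,230,"red")
bar=comp((S<70)&(V>70)&(V<180),272,372,180,215,"bar")
yel=comp((H>18)&(H<32)&(S>140)&(V>80),325,375,210,255,"yel")
blk=comp((V<45),225,255,175,205,"grip")
print("red top z76",ray(a,[red[0]],76),"bar ctr",ray(a,[bar[0]],164)); 
bp=cv2.boxPoints(bar);print("bar box",ray(a,bp,164).round(0)[:,:2].tolist())
print("grip",ray(a,[blk[0]],130),"yel",ray(a,[yel[0]],12))
for n,uv,z in [("filter",(273,129),82),("bottlecap",(453,192),170),("can",(440,257),65),("tongue end",(192,190),8),("a",(197,164),8),("b",(189,210),8),("bystL",(285,181),26),("n2",(313,184),26),("n3",(284,218),26),("n4",(318,223),26)]: print(n,ray(a,[uv],z).round(0)[0,:2])
cv2.imwrite("pics/crop1.png",cv2.resize(im[140:270,180:385],None,fx=3.9,fy=3.9,interpolation=cv2.INTER_CUBIC))
E
```

```text
red [239.  201.5] [15. 18.] 90.0
bar [317.6 198.9] [93.4  8.3] 8.9
yel [348.3 231.4] [22.7 21.6] 6.3
grip [242. 193.] [0. 0.] 0.0
red top z76 [[566.56070275  71.47800774  76.        ]] bar ctr [[ 562.11287683 -125.64506521  164.        ]]
bar box [[570.0, -17.0], [589.0, -20.0], [555.0, -234.0], [536.0, -231.0]]
grip [[580.67623008  55.65125817 130.        ]] yel [[ 495.43629377 -204.19155465   12.        ]]
filter [751. -12.]
bottlecap [ 577. -441.]
can [ 428. -430.]
tongue end [605. 209.]
a [676. 198.]
b [552. 215.]
bystL [626. -39.]
n2 [ 618. -113.]
n3 [529. -38.]
n4 [ 516. -125.]
```

View pics/crop1.png

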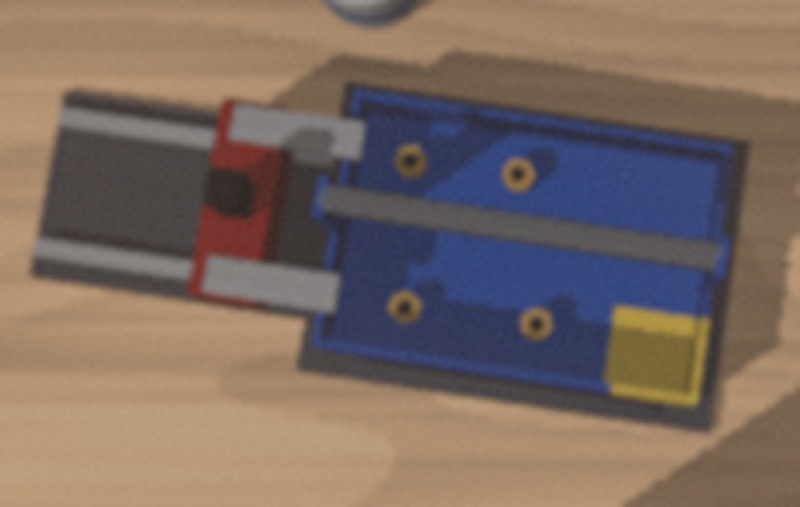

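```bash
python3 - <<'E'
from h import *
s=viewer.snapshot("top")
e=ray(s,[(262.6,190.8),(364.6,205.4)],164)[:,:2]; d=e[0]-e[1]
print(e.round(1),e.mean(0).round(1),np.hypot(*d),np.degrees(np.arctan2(d[0],d[1])))
print("grip",ray(s,[(239.2,189.5)],135).round(1))
st=ctrl.state(); R=cv2.Rodrigues(np.array(st["eef_rot"],float))[0]; print(R.round(3), st["time_s"])
E
```

```text
[[ 581.2    2.2]
 [ 546.6 -234.6]] [ 563.9 -116.2] 239.2619965034657 8.299810106113872
grip [[588.4  61.7 135. ]]
[[-0.     0.935  0.356]
 [ 0.001  0.356 -0.935]
 [-1.     0.    -0.001]] 0.2
```

Request:
{"fn": "send_rows", "kwargs": {"deltas": [{"claw": 1, "offset": [1.5, -5, 2], "turn": 0}, {"claw": 1, "offset": [3, -10, 4], "turn": 0}, {"claw": 1, "offset": [4.5, -15, 4], "turn": 0}, {"claw": 1, "offset": [6, -20, 4], "turn": 0}, {"claw": 1, "offset": [7.5, -25, 4], "turn": 0}, {"claw": 1, "offset": [9, -30, 4], "turn": 0}, {"claw": 1, "offset": [11, -36, 4], "turn": 0}, {"claw": 1, "offset": [13, -42, 4], "turn": 0}, {"claw": 1, "offset": [13, -42, 4], "turn": 0}, {"claw": 1, "offset": [13, -42, 4], "turn": 0}]}}

```text
time_s: 1.45
ee_pos: [339.6, -963.7, 226.7]
eef_rot: [0.908, 1.319, -0.955]
ft_force: [0.9, -1.8, 1.8]
width: 92.7
```

```bash
python3 - <<'E'
from h import *
st=ctrl.state(); R=cv2.Rodrigues(np.array(st["eef_rot"],float))[0]; print(R.round(3), st["time_s"],st["ee_pos"],st["joint_pos"])
E
```

```text
[[ 0.016  0.935  0.355]
 [-0.046  0.356 -0.933]
 [-0.999 -0.001  0.049]] 1.45 [ 339.59560219 -963.65503904  226.70844096] [-1.25728826e+00  1.08319540e+00  7.24031549e-02  1.25379711e-03
  1.93683757e+00 -4.98041219e-02]
```

Request:
{"fn": "send_rows", "kwargs": {"deltas": [{"claw": 1, "offset": [20, -60, 0], "turn": 0}, {"claw": 1, "offset": [40, -120, 0], "turn": 0}, {"claw": 1, "offset": [40, -120, 0], "turn": 0}, {"claw": 1, "offset": [40, -120, 0], "turn": 0}, {"claw": 1, "offset": [40, -120, 0], "turn": 0}]}}

```text
time_s: 2.08
ee_pos: [349.6, -1004.9, 143.9]
eef_rot: [0.881, 1.281, -0.972]
ft_force: [0.6, 1.1, 0.0]
width: 93.0
```

```bash
cat >> h.py <<'E'
def rep():
    st=ctrl.state(); R=cv2.Rodrigues(np.array(st["eef_rot"],float))[0]
    print(R.round(3), st["time_s"],np.round(st["ee_pos"],1),np.round(st["joint_pos"],3),np.round(st["ft_force"],1),st["width"])
E
python3 -c "
from h import *
rep()"
```

```text
[[ 0.031  0.935  0.354]
 [-0.089  0.356 -0.93 ]
 [-0.996 -0.003  0.094]] 2.075 [  349.6 -1004.9   143.9] [-1.261  1.165  0.073  0.003  1.809 -0.053] [0.6 1.1 0. ] 93.02802848817264
```

Request:
{"fn": "send_rows", "kwargs": {"deltas": [{"claw": 1, "offset": [40, -120, 40], "turn": 0}, {"claw": 1, "offset": [80, -240, 80], "turn": 0}, {"claw": 1, "offset": [80, -240, 80], "turn": 0}, {"claw": 1, "offset": [80, -240, 80], "turn": 0}, {"claw": 1, "offset": [80, -240, 80], "turn": 0}, {"claw": 1, "offset": [80, -240, 80], "turn": 0}, {"claw": 1, "offset": [80, -240, 80], "turn": 0}, {"claw": 1, "offset": [80, -240, 80], "turn": 0}]}}

```text
time_s: 3.08
ee_pos: [349.5, -1018.2, 152.9]
eef_rot: [0.851, 1.241, -0.989]
ft_force: [0.4, 0.9, 0.2]
width: 92.9
```

```bash
python3 -c "
from h import *
rep()"
```

```text
[[ 0.047  0.935  0.352]
 [-0.135  0.356 -0.925]
 [-0.99  -0.004  0.143]] 3.075 [  349.5 -1018.2   152.9] [-1.265  1.158  0.073  0.004  1.767 -0.057] [0.4 0.9 0.2] 92.88444066716245
```

Request:
{"fn": "send_rows", "kwargs": {"deltas": [{"claw": 1, "offset": [100, -300, 200], "turn": 0}, {"claw": 1, "offset": [100, -300, 200], "turn": 0}, {"claw": 1, "offset": [100, -300, 200], "turn": 0}, {"claw": 1, "offset": [100, -300, 200], "turn": 0}, {"claw": 1, "offset": [100, -300, 200], "turn": 0}, {"claw": 1, "offset": [100, -300, 200], "turn": 0}, {"claw": 1, "offset": [100, -300, 200], "turn": 0}, {"claw": 1, "offset": [100, -300, 200], "turn": 0}, {"claw": 1, "offset": [100, -300, 200], "turn": 0}, {"claw": 1, "offset": [100, -300, 200], "turn": 0}, {"claw": 1, "offset": [100, -300, 200], "turn": 0}, {"claw": 1, "offset": [100, -300, 200], "turn": 0}]}}

```text
time_s: 4.58
ee_pos: [335.8, -989.5, 278.8]
eef_rot: [0.822, 1.2, -1.005]
ft_force: [0.0, -0.5, -0.4]
width: 93.0
```

```bash
python3 -c "
from h import *
rep()"
```

```text
[[ 0.062  0.935  0.35 ]
 [-0.18   0.355 -0.917]
 [-0.982 -0.006  0.19 ]] 4.575 [ 335.8 -989.5  278.8] [-1.27   1.036  0.073  0.006  1.841 -0.061] [ 0.  -0.5 -0.4] 93.01762265138456
```

Request:
{"fn": "send_rows", "kwargs": {"deltas": [{"claw": 1, "offset": [-2, 6, 0], "turn": 10}, {"claw": 1, "offset": [-3, 10, 0], "turn": 20}, {"claw": 1, "offset": [-3, 10, 0], "turn": 30}, {"claw": 1, "offset": [-3, 10, 0], "turn": 40}, {"claw": 1, "offset": [-3, 10, 0], "turn": 50}, {"claw": 1, "offset": [-3, 10, 0], "turn": 60}, {"claw": 1, "offset": [-3, 10, 0], "turn": 70}, {"claw": 1, "offset": [-3, 10, 0], "turn": 80}, {"claw": 1, "offset": [-3, 10, 0], "turn": 90}, {"claw": 1, "offset": [-3, 10, 0], "turn": 100}, {"claw": 1, "offset": [-3, 10, 0], "turn": 110}, {"claw": 1, "offset": [-3, 10, 0], "turn": 120}]}}

```text
time_s: 6.08
ee_pos: [305.6, -889.6, 278.5]
eef_rot: [-0.55, 1.299, 0.658]
ft_force: [-0.1, -0.9, 1.3]
width: 93.3
```

Request:
{"fn": "send_rows", "kwargs": {"deltas": [{"claw": 1, "offset": [0, 0, 0], "turn": 10}, {"claw": 1, "offset": [0, 0, 0], "turn": 20}, {"claw": 1, "offset": [0, 0, 0], "turn": 30}, {"claw": 1, "offset": [0, 0, 0], "turn": 40}, {"claw": 1, "offset": [40, -120, 10], "turn": 40}, {"claw": 1, "offset": [80, -240, 20], "turn": 40}, {"claw": 1, "offset": [80, -240, 20], "turn": 40}]}}

```text
time_s: 6.95
ee_pos: [316.5, -914.6, 227.0]
eef_rot: [-1.048, 1.114, 1.194]
ft_force: [-0.2, 0.4, 0.3]
width: 92.4
```

```bash
python3 -c "
from h import *
rep()"
```

```text
[[ 0.036 -0.996  0.083]
 [ 0.152  0.087  0.985]
 [-0.988 -0.023  0.154]] 6.95 [ 316.5 -914.6  227. ] [-1.288  1.085  0.074  0.09   2.117 -2.731] [-0.2  0.4  0.3] 92.36134149907639
```

Request:
{"fn": "send_rows", "kwargs": {"deltas": [{"claw": 1, "offset": [80, -240, 20], "turn": 0}, {"claw": 1, "offset": [80, -240, 20], "turn": 0}]}}

```text
time_s: 7.2
ee_pos: [324.9, -935.7, 199.6]
eef_rot: [-1.083, 1.133, 1.164]
ft_force: [-0.7, -1.1, -0.4]
width: 93.1
```

```bash
python3 -c "
from h import *
rep()"
```

```text
[[ 0.05  -0.995  0.085]
 [ 0.111  0.09   0.99 ]
 [-0.992 -0.04   0.115]] 7.2 [ 324.9 -935.7  199.6] [-1.287  1.111  0.073  0.09   2.049 -2.732] [-0.7 -1.1 -0.4] 93.08090592651315
```

Request:
{"fn": "send_rows", "kwargs": {"deltas": [{"claw": 1, "offset": [80, -240, 30], "turn": 0}, {"claw": 1, "offset": [80, -240, 30], "turn": 0}]}}

```text
time_s: 7.45
ee_pos: [332.5, -954.4, 178.8]
eef_rot: [-1.119, 1.151, 1.132]
ft_force: [-0.4, 0.6, 0.4]
width: 92.7
```

Request:
{"fn": "send_rows", "kwargs": {"deltas": [{"claw": 1, "offset": [80, -240, 30], "turn": 0}, {"claw": 1, "offset": [80, -240, 30], "turn": 0}]}}

```text
time_s: 7.7
ee_pos: [339.8, -972.6, 160.1]
eef_rot: [-1.156, 1.17, 1.099]
ft_force: [0.3, 0.1, -0.1]
width: 93.0
```

```bash
python3 -c "
from h import *
rep()"
```

```text
[[ 0.08  -0.993  0.09 ]
 [ 0.027  0.092  0.995]
 [-0.996 -0.077  0.035]] 7.7 [ 339.8 -972.6  160.1] [-1.284  1.149  0.073  0.09   1.922 -2.733] [ 0.3  0.1 -0.1] 93.01211015538038
```

Request:
{"fn": "send_rows", "kwargs": {"deltas": [{"claw": 1, "offset": [1, 3, 5], "turn": -8}, {"claw": 1, "offset": [2, 6, 10], "turn": -16}, {"claw": 1, "offset": [3, 10, 14], "turn": -24}, {"claw": 1, "offset": [4, 16, 14], "turn": -32}, {"claw": 1, "offset": [5, 22, 14], "turn": -40}, {"claw": 1, "offset": [6, 28, 14], "turn": -48}, {"claw": 1, "offset": [8, 34, 14], "turn": -56}, {"claw": 1, "offset": [9, 40, 14], "turn": -64}, {"claw": 1, "offset": [11, 46, 14], "turn": -72}, {"claw": 1, "offset": [12, 52, 14], "turn": -80}, {"claw": 1, "offset": [14, 58, 14], "turn": -87}, {"claw": 1, "offset": [15, 64, 14], "turn": -93}]}}

```text
time_s: 9.2
ee_pos: [485.8, -350.3, 300.7]
eef_rot: [0.053, 1.539, -0.177]
ft_force: [1.2, 0.0, 0.4]
width: 93.0
```

Request:
{"fn": "send_rows", "kwargs": {"deltas": [{"claw": 1, "offset": [2, 6, 0], "turn": 0}, {"claw": 1, "offset": [4, 12, 0], "turn": 0}, {"claw": 1, "offset": [6, 18, 0], "turn": 0}, {"claw": 1, "offset": [8, 24, 0], "turn": 0}, {"claw": 1, "offset": [10, 30, 0], "turn": 0}, {"claw": 1, "offset": [10, 36, 0], "turn": 0}, {"claw": 1, "offset": [10, 39, -2], "turn": 0}, {"claw": 1, "offset": [10, 39, -4], "turn": 0}]}}

```text
time_s: 10.2
ee_pos: [585.6, 39.4, 260.0]
eef_rot: [0.047, 1.539, -0.172]
ft_force: [0.2, -0.9, 0.4]
width: 92.9
```

```bash
python3 -c "
from h import *
rep()
s,im=snap('wrist','w1')
st=ctrl.state(); print(s['origin'],s['rotation'])
"
```

```text
[[ 0.022  0.141  0.99 ]
 [-0.082  0.987 -0.139]
 [-0.996 -0.078  0.034]] 10.2 [585.6  39.4 260. ] [ 0.066 -0.093  1.588 -0.083  1.63   0.201] [ 0.2 -0.9  0.4] 92.9347365817418
[593.22453148 131.77128779 419.34708401] [ 2.76337761 -0.20174905  0.01074709]
```

View pics/w1.png

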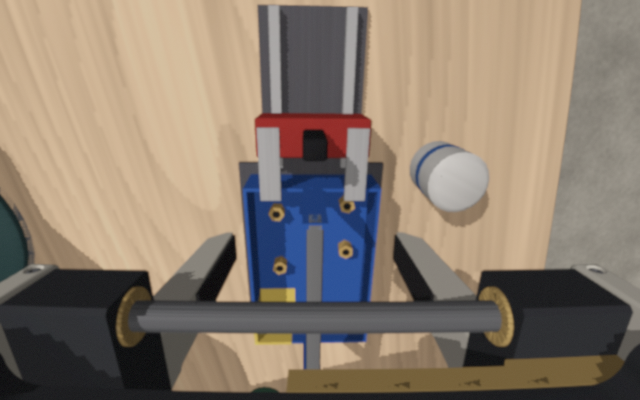

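```bash
python3 -c "
from h import *
s=viewer.snapshot('wrist'); im=np.array(s['pixels'])
m=(im.max(2)<45).astype(np.uint8)
m2=np.zeros_like(m); m2[120:170,295:335]=m[120:170,295:335]
ys,xs=np.nonzero(m2); print(xs.min(),xs.max(),ys.min(),ys.max())
print(im[125:165:2,315].tolist())
print(ray(s,[(315,150),(315,159),(315,140)],135).round(1))
print('rails',ray(s,[(259,8),(367,8)],8).round(1))
print('bar near end',ray(s,[(307,226),(321,226)],164).round(1), 'bar far',ray(s,[(305,295),(322,295)],164).round(1))
"
```

```text
304 327 130 160
[[44, 48, 150], [36, 41, 131], [22, 23, 54], [17, 16, 17], [20, 17, 18], [21, 21, 19], [22, 20, 20], [26, 23, 24], [31, 29, 29], [32, 30, 31], [32, 30, 30], [30, 28, 28], [30, 30, 31], [31, 30, 31], [29, 28, 28], [31, 29, 30], [31, 30, 30], [31, 30, 32], [52, 50, 51], [54, 51, 54]]
[[593.6  67.3 135. ]
 [592.4  58.9 135. ]
 [594.9  76.5 135. ]]
rails [[553.  214.1   8. ]
 [677.5 197.2   8. ]]
bar near end [[576.6   5.5 164. ]
 [589.2   3.6 164. ]] bar far [[563.1 -70.5 164. ]
 [580.  -73.3 164. ]]
```

Request:
{"fn": "send_rows", "kwargs": {"deltas": [{"claw": 1, "offset": [0.7, 2.3, -4], "turn": 0}, {"claw": 1, "offset": [0.7, 2.3, -10], "turn": 0}, {"claw": 1, "offset": [0.7, 2.3, -14], "turn": 0}, {"claw": 1, "offset": [0.7, 2.3, -16.5], "turn": 0}, {"claw": 0.3, "offset": [0.7, 2.3, -16.5], "turn": 0}, {"claw": 0, "offset": [0.7, 2.3, -16.5], "turn": 0}, {"claw": 0, "offset": [0.7, 2.3, -16.5], "turn": 0}, {"claw": 0, "offset": [0.7, 2.3, -16.5], "turn": 0}]}}

```text
time_s: 11.3
ee_pos: [593.2, 60.5, 96.7]
eef_rot: [0.05, 1.537, -0.175]
ft_force: [1.0, -0.1, 0.8]
width: 57.4
```

Request:
{"fn": "send_rows", "kwargs": {"deltas": [{"claw": 0, "offset": [0.1, 1, 0], "turn": 0}, {"claw": 0, "offset": [0.3, 2, 0], "turn": 0}, {"claw": 0, "offset": [0.4, 3, 0], "turn": 0}, {"claw": 0, "offset": [0.6, 4, 0], "turn": 0}, {"claw": 0, "offset": [0.7, 4.8, 0], "turn": 0}, {"claw": 0, "offset": [0.7, 4.8, 0], "turn": 0}]}}

```text
time_s: 12.05
ee_pos: [599.9, 109.1, 95.7]
eef_rot: [0.049, 1.539, -0.174]
ft_force: [1.0, 0.0, 0.7]
width: 1.8
```

Request:
{"fn": "send_rows", "kwargs": {"deltas": [{"claw": 0.6, "offset": [0, 0, 0], "turn": 0}, {"claw": 0.6, "offset": [0, 0, 0], "turn": 0}, {"claw": 0.6, "offset": [0, 0, 0], "turn": 0}, {"claw": 0.6, "offset": [0, 0, 0], "turn": 0}, {"claw": 0.6, "offset": [0, 0, 0], "turn": 0}]}}

```text
time_s: 12.68
ee_pos: [599.9, 108.5, 95.8]
eef_rot: [0.05, 1.538, -0.175]
ft_force: [0.4, 0.3, -0.4]
width: 46.5
```

```bash
python3 -c "
from h import *
s,im=snap('wrist','w2'); cv2.imwrite('pics/w2.png',im[100:400])
"
```

```text
(no output)
```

View pics/w2.png

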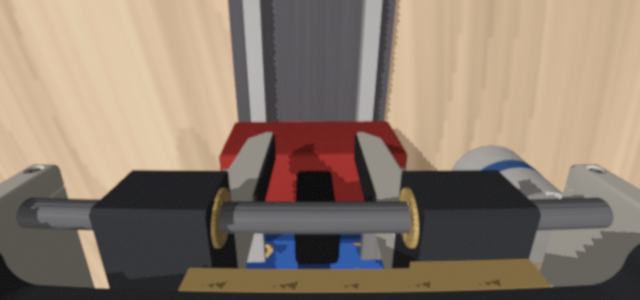

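Request:
{"fn": "send_rows", "kwargs": {"deltas": [{"claw": 0.6, "offset": [-0.3, -2.2, 0], "turn": 0}, {"claw": 0.6, "offset": [-0.7, -4.7, 0], "turn": 0}, {"claw": 0, "offset": [-0.7, -4.7, 0], "turn": 0}, {"claw": 0, "offset": [-0.7, -4.7, 0], "turn": 0}, {"claw": 0, "offset": [-0.7, -4.7, 0], "turn": 0}, {"claw": 0, "offset": [-0.7, -4.7, 0], "turn": 0}, {"claw": 0, "offset": [-0.7, -4.7, 0], "turn": 0}]}}

```text
time_s: 13.6
ee_pos: [593.8, 61.8, 95.8]
eef_rot: [0.049, 1.536, -0.174]
ft_force: [11.5, -1.8, -3.9]
width: 24.2
```

Request:
{"fn": "send_rows", "kwargs": {"deltas": [{"claw": 0, "offset": [0, 0, 0], "turn": 0}]}}

```text
time_s: 13.72
ee_pos: [593.9, 61.8, 95.8]
eef_rot: [0.049, 1.536, -0.174]
ft_force: [11.5, -1.1, -3.9]
width: 24.7
```

Request:
{"fn": "send_rows", "kwargs": {"deltas": [{"claw": 0, "offset": [0.2, 1.2, 0], "turn": 0}, {"claw": 0, "offset": [0.4, 2.6, 0], "turn": 0}, {"claw": 0, "offset": [0.5, 4, 0], "turn": 0}, {"claw": 0, "offset": [0.7, 5.0, 0], "turn": 0}, {"claw": 0, "offset": [0.7, 5.3, 0], "turn": 0}, {"claw": 0, "offset": [0.7, 5.3, 0], "turn": 0}]}}

```text
time_s: 14.48
ee_pos: [601.4, 111.5, 95.8]
eef_rot: [0.046, 1.535, -0.18]
ft_force: [16.7, -27.8, -3.7]
width: 24.7
```

Request:
{"fn": "send_rows", "kwargs": {"deltas": [{"claw": 0.6, "offset": [0, 0, 0], "turn": 0}, {"claw": 0.6, "offset": [0, 0, 0], "turn": 0}, {"claw": 0.6, "offset": [0, 0, 0], "turn": 0}, {"claw": 0.6, "offset": [0, 0, 0], "turn": 0}, {"claw": 0.6, "offset": [0, 0, 5], "turn": 0}, {"claw": 0.6, "offset": [0, 0, 11], "turn": 0}, {"claw": 0.6, "offset": [0, -2, 16], "turn": 0}, {"claw": 0.6, "offset": [-0.9, -7, 16], "turn": 0}, {"claw": 0.6, "offset": [-1.8, -13, 16], "turn": 0}, {"claw": 0.6, "offset": [-2.7, -18.5, 16], "turn": 0}, {"claw": 0.6, "offset": [-2.9, -18.9, 14], "turn": 0}]}}

```text
time_s: 15.85
ee_pos: [570.7, -77.2, 237.0]
eef_rot: [0.052, 1.536, -0.178]
ft_force: [0.2, 0.4, -0.9]
width: 55.7
```

```bash
python3 -c "
from h import *
rep()
s,im=snap('top','top3'); cv2.imwrite('pics/t3.png',cv2.resize(im[130:280,170:400],None,fx=3.4,fy=3.4))
s,im=snap('wrist','w3'); cv2.imwrite('pics/w3.png',np.vstack([im[:,:],]))
a=cv2.imread('pics/t3.png'); b=cv2.resize(im,None,fx=.7,fy=.7); 
c=np.zeros((600,800,3),np.uint8); c[:510,:782]=a; cv2.imwrite('pics/t3.png',c[:510])
"
```

```text
[[ 0.025  0.147  0.989]
 [-0.083  0.986 -0.145]
 [-0.996 -0.078  0.037]] 15.85 [570.7 -77.2 237. ] [-0.138 -0.127  1.656 -0.078  1.576  0.007] [ 0.2  0.4 -0.9] 55.69103475647794
```

View pics/w3.png

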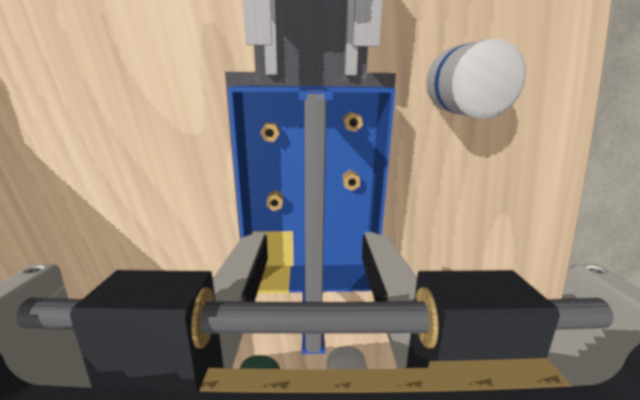

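Request:
{"fn": "send_rows", "kwargs": {"deltas": [{"claw": 0.6, "offset": [0.1, 0.2, -5], "turn": 0}, {"claw": 0.6, "offset": [0.1, 0.2, -10.3], "turn": 0}, {"claw": 0, "offset": [0.1, 0.2, -10.3], "turn": 0}, {"claw": 0, "offset": [0.1, 0.2, -10.3], "turn": 0}, {"claw": 0, "offset": [0.1, 0.2, -10.3], "turn": 0}, {"claw": 0, "offset": [0.1, 0.2, -10.3], "turn": 0}, {"claw": 0, "offset": [0.1, 0.2, -10.3], "turn": 0}, {"claw": 0, "offset": [0.1, 0.2, -10.3], "turn": 0}, {"claw": 0, "offset": [0.1, 0.2, -10.3], "turn": 0}]}}

```text
time_s: 17.08
ee_pos: [572.5, -72.5, 134.0]
eef_rot: [0.05, 1.536, -0.175]
ft_force: [3.9, 1.0, 6.7]
width: 16.1
```

Request:
{"fn": "send_rows", "kwargs": {"deltas": [{"claw": 0, "offset": [0, 0, 0], "turn": 0}]}}

```text
time_s: 17.2
ee_pos: [572.6, -72.5, 134.1]
eef_rot: [0.05, 1.536, -0.175]
ft_force: [3.9, 0.7, 6.4]
width: 16.1
```

Request:
{"fn": "send_rows", "kwargs": {"deltas": [{"claw": 0, "offset": [0, 0, 1], "turn": 0}, {"claw": 0, "offset": [0, 0, 3], "turn": 0}, {"claw": 0, "offset": [0, 0, 6], "turn": 0}, {"claw": 0, "offset": [0, 0, 9.5], "turn": 0}, {"claw": 0, "offset": [0, 0, 13], "turn": 0}, {"claw": 0, "offset": [0, 0, 17], "turn": 0}, {"claw": 0, "offset": [0, 0, 21], "turn": 0}, {"claw": 0, "offset": [0, 0, 24], "turn": 0}, {"claw": 0, "offset": [0, 0, 26], "turn": 0}, {"claw": 0, "offset": [0, 0, 26], "turn": 0}]}}

```text
time_s: 18.45
ee_pos: [571.8, -72.4, 395.0]
eef_rot: [0.049, 1.536, -0.175]
ft_force: [-0.1, -0.7, -5.0]
width: 16.1
```

```bash
python3 -c "
from h import *
rep()
s,im=snap('scene','s2')
"
```

```text
[[ 0.025  0.144  0.989]
 [-0.082  0.987 -0.142]
 [-0.996 -0.078  0.037]] 18.45 [571.8 -72.4 395. ] [-0.129 -0.113  1.389 -0.081  1.828 -0.008] [-0.1 -0.7 -5. ] 16.07193340348953
```

View pics/s2.png

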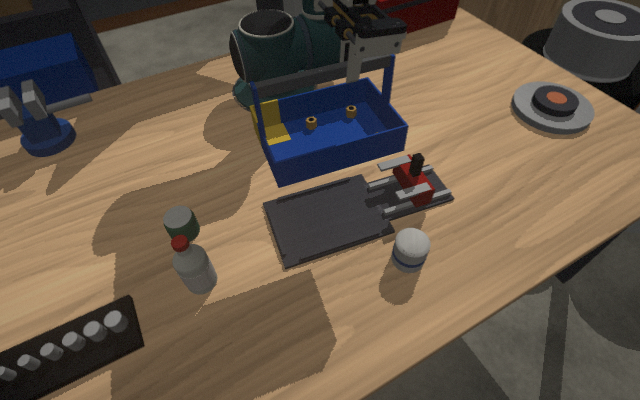

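Request:
{"fn": "send_rows", "kwargs": {"deltas": [{"claw": 0, "offset": [3, -0.4, 0], "turn": -5}, {"claw": 0, "offset": [8, -1, 0], "turn": -10}, {"claw": 0, "offset": [13, -1.6, 0], "turn": -15}, {"claw": 0, "offset": [18, -2.2, 0], "turn": -21}, {"claw": 0, "offset": [23, -3, 0], "turn": -27}, {"claw": 0, "offset": [28, -3.6, 0], "turn": -33}, {"claw": 0, "offset": [33, -4.2, 0], "turn": -39}, {"claw": 0, "offset": [36, -4.6, 0], "turn": -45}]}}

```text
time_s: 19.5
ee_pos: [907.0, -115.6, 388.3]
eef_rot: [0.616, 1.455, -0.75]
ft_force: [0.9, -0.4, -3.6]
width: 15.5
```

Request:
{"fn": "send_rows", "kwargs": {"deltas": [{"claw": 0, "offset": [240, -30, 100], "turn": 0}, {"claw": 0, "offset": [240, -30, 100], "turn": 0}]}}

```text
time_s: 19.75
ee_pos: [931.4, -120.8, 376.3]
eef_rot: [0.618, 1.422, -0.735]
ft_force: [0.2, -0.0, -4.4]
width: 15.9
```

Request:
{"fn": "send_rows", "kwargs": {"deltas": [{"claw": 0, "offset": [240, -30, 100], "turn": 0}, {"claw": 0, "offset": [240, -30, 100], "turn": 0}]}}

```text
time_s: 20.0
ee_pos: [948.0, -124.8, 376.0]
eef_rot: [0.624, 1.371, -0.716]
ft_force: [-0.1, -0.5, -4.7]
width: 16.0
```

Request:
{"fn": "send_rows", "kwargs": {"deltas": [{"claw": 0, "offset": [240, -30, 100], "turn": 0}, {"claw": 0, "offset": [240, -30, 100], "turn": 0}]}}

```text
time_s: 20.25
ee_pos: [966.0, -129.0, 367.4]
eef_rot: [0.628, 1.33, -0.701]
ft_force: [-1.0, -0.1, -4.8]
width: 15.7
```

```bash
python3 -c "
from h import *
rep()
"
```

```text
[[ 0.098  0.763  0.639]
 [-0.096  0.647 -0.757]
 [-0.99   0.013  0.137]] 20.25 [ 966.  -129.   367.4] [-0.133  0.941  0.074 -0.091  2.015  0.691] [-1.  -0.1 -4.8] 15.723732702724595
```

Request:
{"fn": "send_rows", "kwargs": {"deltas": [{"claw": 0, "offset": [240, -32, 110], "turn": 0}, {"claw": 0, "offset": [240, -32, 110], "turn": 0}]}}

```text
time_s: 20.5
ee_pos: [981.9, -133.6, 363.7]
eef_rot: [0.632, 1.288, -0.685]
ft_force: [-0.8, 0.6, -4.5]
width: 15.7
```

Request:
{"fn": "send_rows", "kwargs": {"deltas": [{"claw": 0, "offset": [240, -32, 110], "turn": 0}, {"claw": 0, "offset": [240, -32, 110], "turn": 0}]}}

```text
time_s: 20.75
ee_pos: [997.8, -137.9, 361.1]
eef_rot: [0.636, 1.245, -0.669]
ft_force: [0.2, 0.9, -5.5]
width: 15.7
```

Request:
{"fn": "send_rows", "kwargs": {"deltas": [{"claw": 0, "offset": [240, -32, 110], "turn": 0}, {"claw": 0, "offset": [240, -32, 110], "turn": 0}]}}

```text
time_s: 21.0
ee_pos: [1013.8, -142.0, 359.2]
eef_rot: [0.64, 1.201, -0.652]
ft_force: [0.1, 0.3, -5.3]
width: 16.1
```

Request:
{"fn": "send_rows", "kwargs": {"deltas": [{"claw": 0, "offset": [240, -32, 110], "turn": 0}, {"claw": 0, "offset": [240, -32, 110], "turn": 0}]}}

```text
time_s: 21.25
ee_pos: [1029.7, -145.9, 358.2]
eef_rot: [0.643, 1.156, -0.635]
ft_force: [-0.6, 0.3, -5.7]
width: 15.5
```

Request:
{"fn": "send_rows", "kwargs": {"deltas": [{"claw": 0, "offset": [240, -32, 110], "turn": 0}, {"claw": 0, "offset": [240, -32, 110], "turn": 0}]}}

```text
time_s: 21.5
ee_pos: [1045.5, -149.6, 357.9]
eef_rot: [0.646, 1.111, -0.618]
ft_force: [0.7, -1.0, -5.1]
width: 16.0
```

```bash
python3 -c "
from h import *
rep()
s,im=snap('scene','s3')
"
```

```text
[[ 0.32   0.731  0.603]
 [-0.127  0.664 -0.737]
 [-0.939  0.16   0.305]] 21.5 [1045.5 -149.6  357.9] [-0.143  0.967  0.073 -0.081  1.757  0.687] [ 0.7 -1.  -5.1] 16.023530183268978
```

View pics/s3.png

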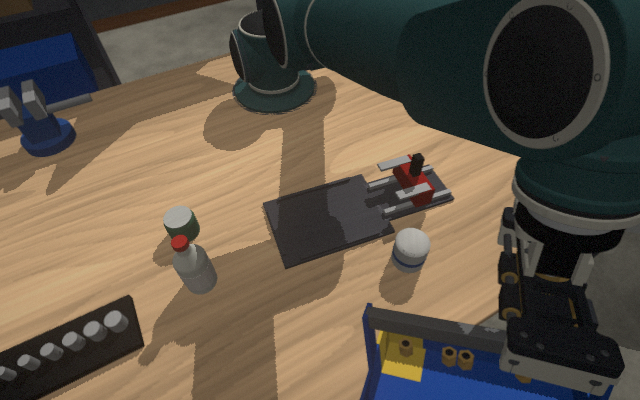

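Request:
{"fn": "send_rows", "kwargs": {"deltas": [{"claw": 0, "offset": [-2, 0, 0], "turn": -8}, {"claw": 0, "offset": [-3, 0, 1], "turn": -16}, {"claw": 0, "offset": [-3, 0, 1], "turn": -24}, {"claw": 0, "offset": [-3, 0, 1], "turn": -32}, {"claw": 0, "offset": [240, -32, 110], "turn": -32}, {"claw": 0, "offset": [240, -32, 110], "turn": -32}]}}

```text
time_s: 22.3
ee_pos: [1026.9, -156.9, 363.8]
eef_rot: [0.973, 0.89, -1.061]
ft_force: [-0.7, -0.7, -4.3]
width: 16.1
```

Request:
{"fn": "send_rows", "kwargs": {"deltas": [{"claw": 0, "offset": [240, -34, 115], "turn": 0}, {"claw": 0, "offset": [240, -34, 115], "turn": 0}]}}

```text
time_s: 22.55
ee_pos: [1041.1, -165.5, 366.6]
eef_rot: [0.98, 0.85, -1.029]
ft_force: [0.4, -0.0, -4.6]
width: 15.8
```

Request:
{"fn": "send_rows", "kwargs": {"deltas": [{"claw": 0, "offset": [240, -34, 115], "turn": 0}, {"claw": 0, "offset": [240, -34, 115], "turn": 0}]}}

```text
time_s: 22.8
ee_pos: [1055.6, -172.9, 368.4]
eef_rot: [0.985, 0.812, -0.998]
ft_force: [-0.7, 0.2, -4.8]
width: 16.0
```

Request:
{"fn": "send_rows", "kwargs": {"deltas": [{"claw": 0, "offset": [240, -34, 115], "turn": 0}, {"claw": 0, "offset": [240, -34, 115], "turn": 0}]}}

```text
time_s: 23.05
ee_pos: [1070.0, -179.7, 370.7]
eef_rot: [0.99, 0.774, -0.966]
ft_force: [0.2, 0.1, -5.1]
width: 15.8
```

Request:
{"fn": "send_rows", "kwargs": {"deltas": [{"claw": 0, "offset": [240, -34, 115], "turn": 0}, {"claw": 0, "offset": [240, -34, 115], "turn": 0}]}}

```text
time_s: 23.3
ee_pos: [1084.2, -186.0, 373.5]
eef_rot: [0.995, 0.735, -0.934]
ft_force: [-0.5, -0.0, -4.3]
width: 15.8
```

Request:
{"fn": "send_rows", "kwargs": {"deltas": [{"claw": 0, "offset": [240, -34, 115], "turn": 0}, {"claw": 0, "offset": [240, -34, 115], "turn": 0}]}}

```text
time_s: 23.55
ee_pos: [1098.2, -191.8, 376.9]
eef_rot: [0.999, 0.697, -0.902]
ft_force: [0.1, 0.2, -5.2]
width: 15.7
```

```bash
python3 -c "
from h import *
rep()
"
```

```text
[[ 0.466  0.881  0.088]
 [-0.308  0.255 -0.917]
 [-0.83   0.4    0.39 ]] 23.55 [1098.2 -191.8  376.9] [-0.129  0.982  0.073 -0.248  1.543  1.19 ] [ 0.1  0.2 -5.2] 15.744010514937266
```

```bash
python3 -c "
from h import *
s,a=snap('wrist','w4'); s,b=snap('top','t4')
cv2.imwrite('pics/m4.png',np.vstack([cv2.resize(a,(480,300)),cv2.resize(b,(480,300))]))
"
```

```text
(no output)
```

View pics/m4.png

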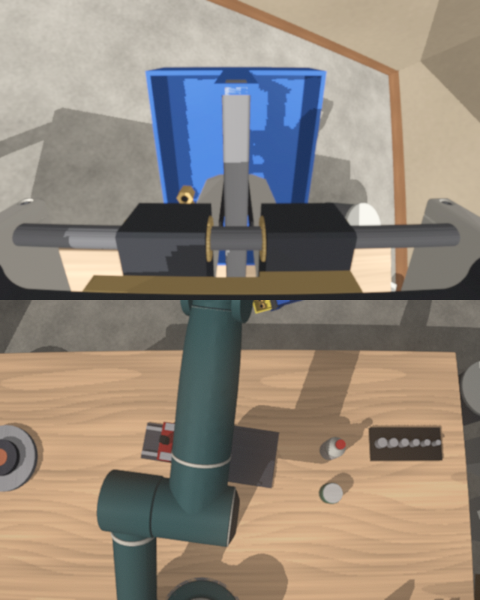

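Request:
{"fn": "send_rows", "kwargs": {"deltas": [{"claw": 0, "offset": [-2, 0, 1], "turn": 0}, {"claw": 0, "offset": [-6, 0, 3], "turn": 0}, {"claw": 0, "offset": [-11, 0, 5], "turn": 0}, {"claw": 0, "offset": [-16, 0, 5], "turn": 0}, {"claw": 0, "offset": [-21, 0, 5], "turn": 0}, {"claw": 0, "offset": [-26, 0, 5], "turn": 0}, {"claw": 0, "offset": [-31, 0, 5], "turn": 0}, {"claw": 0, "offset": [-35, 0, 5], "turn": 0}, {"claw": 0, "offset": [-37, 0, 5], "turn": 0}, {"claw": 0, "offset": [-37, 0, 5], "turn": 0}]}}

```text
time_s: 24.9
ee_pos: [727.0, -191.5, 428.9]
eef_rot: [0.999, 0.694, -0.901]
ft_force: [2.0, -0.1, -3.5]
width: 16.0
```

```bash
python3 -c "
from h import *
rep()
s,a=snap('scene','s5'); s,b=snap('top','t5')
cv2.imwrite('pics/m5.png',np.vstack([cv2.resize(a,(480,300)),cv2.resize(b,(480,300))]))
"
```

```text
[[ 0.468  0.88   0.087]
 [-0.309  0.255 -0.916]
 [-0.828  0.402  0.391]] 24.9 [ 727.  -191.5  428.9] [-0.209 -0.058  1.366 -0.215  1.279  1.177] [ 2.  -0.1 -3.5] 16.037925929650182
```

View pics/m5.png

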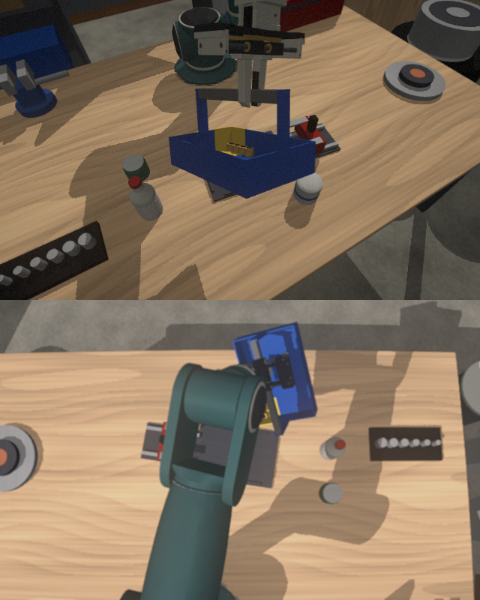

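```bash
python3 -c "
import cv2
a=cv2.imread('pics/s5.png'); cv2.imwrite('pics/c5.png',cv2.resize(a[90:270,215:430],None,fx=3.3,fy=3.3,interpolation=cv2.INTER_CUBIC))
"
```

```text
(no output)
```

View pics/c5.png

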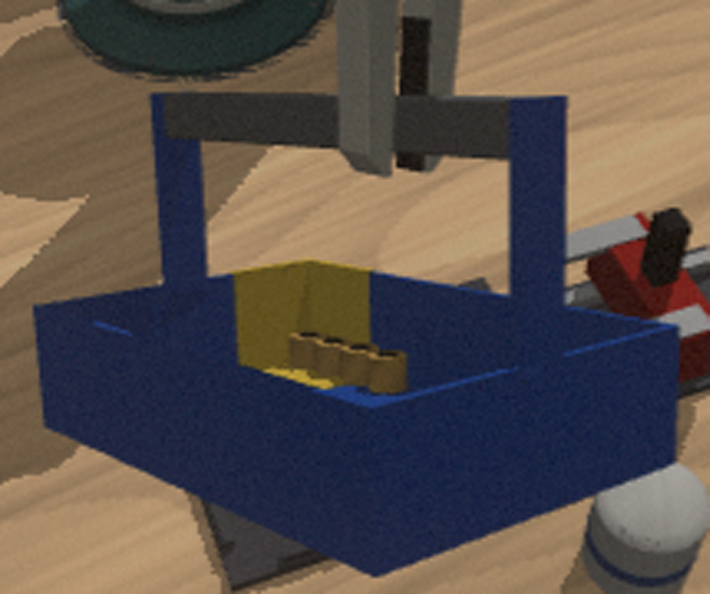

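```bash
cat > fit.py <<'E'
from h import *
def fit(s,uvc,nuts):
    c=lambda p:np.array(p,float)/3.3+[215,90]
    K=np.array([[s["fx"],0,s["cx"]],[0,s["fy"],s["cy"]],[0,0,1.]]);D=np.array(s["D"],float)
    obj=np.array([[-84,-124,60],[84,124,0],[84,-124,60],[-84,124,60],[84,124,60],[84,-124,0]],float)
    uv=c(uvc)
    ok,r,t=cv2.solvePnP(obj,uv,K,D); p=cv2.projectPoints(obj,r,t,K,D)[0].reshape(-1,2)
    print("resid px",np.abs(p-uv).max().round(1))
    Rc=cv2.Rodrigues(np.array(s["rotation"],float))[0]; Rt=cv2.Rodrigues(r)[0]
    R=Rc@Rt; T=Rc@t.ravel()+np.array(s["origin"],float)
    st=ctrl.state();Rg=cv2.Rodrigues(np.array(st["eef_rot"],float))[0]
    print(R.round(3),T.round(0),"grasp in tote",(R.T@(np.array(st["ee_pos"])-19*Rg[:,0]-T)).round(1))
    print("corner",(R@[-80,-120,4]+T).round(0),"axes dip deg",np.degrees(np.arcsin(R[2])).round(1))
    # nut top centre: plane z=22 in tote frame
    o=R.T@(np.array(s["origin"],float)-T)
    d=cv2.undistortPoints(c(nuts).reshape(-1,1,2),K,D).reshape(-1,2)
    for q in d:
        v=Rt.T@np.r_[q,1]; x=o+v*(22-o[2])/v[2]; x[2]=13
        print("nut",x.round(0),np.linalg.norm(x-[-80,-120,4]).round(0))
E
python3 -c "
from fit import *
s=viewer.snapshot('scene')
fit(s,[(308,261),(376,576),(35,307),(677,325),(376,405),(45,427)],[(308,335),(330,340),(358,347),(391,354)])
"
```

```text
resid px 0.7
[[ 0.089  0.833 -0.546]
 [-0.916  0.284  0.284]
 [ 0.392  0.475  0.788]] [ 758. -236.  307.] grasp in tote [  3.8  47.4 142.6]
corner [ 649. -196.  221.] axes dip deg [23.1 28.4 52. ]
nut [ -71. -110.   13.] 16.0
nut [-71. -91.  13.] 31.0
nut [-71. -67.  13.] 54.0
nut [-72. -43.  13.] 78.0
```

Request:
{"fn": "send_rows", "kwargs": {"deltas": [{"claw": 0, "offset": [0, 0, 0], "turn": 0}, {"claw": 0, "offset": [0, 0, 0], "turn": 0}, {"claw": 0, "offset": [0, 0, 0], "turn": 0}, {"claw": 0, "offset": [0, 0, 0], "turn": 0}]}}

```text
time_s: 25.55
ee_pos: [728.6, -191.6, 427.2]
eef_rot: [0.999, 0.696, -0.901]
ft_force: [0.1, -0.1, -5.4]
width: 15.8
```

```bash
python3 -c "
from h import *
rep()
old=cv2.imread('pics/s5.png'); s,im=snap('scene','s6')
print('changed px',(cv2.absdiff(old,im).max(2)>60).sum())
from station import finish_job
print(finish_job())
"
```

```text
[[ 0.467  0.88   0.088]
 [-0.308  0.255 -0.916]
 [-0.829  0.401  0.39 ]] 25.55 [ 728.6 -191.6  427.2] [-0.209 -0.055  1.365 -0.215  1.278  1.177] [ 0.1 -0.1 -5.4] 15.82611522961919
changed px 844
the job is handed in; nothing more can be done
None
```

The job is handed in at about 25.6 s, well inside the 54 s limit; no verdict was reported.

**What I did**
- **Latch:** I pulled it to its stop. The pull force rose to about 28 N there against about 4 N of friction. My first close on the latch grip came too late and shut on air, so I reopened, gripped again and pulled.
- **Lift:** I took the tote by its bar about 47 mm towards +y from the middle and lifted it off the plate.
- **Tilt:** The moves only allow a turn about the vertical. I got the tilt by sending repeated short calls to targets beyond the arm's reach. Each such call left the tool tilted about 2.8° more, and that tilt stayed. I turned the tote so that this dipped the yellow corner. My early tests of this left the tool about 11° off vertical; I took most of that out, so it was about 5° off when it gripped the latch and the bar.

**Last checks**
- **Tote pose:** A fit to the scene picture (0.7 px error) put the tilt at about 38°, with the x axis dipping 23° and the y axis 28° to the yellow corner. The inner corner was about 221 mm above the bench.
- **Nuts:** They lie in a line along the -x wall, at 16, 31, 54 and 78 mm from the corner. The limit is 90 mm, so the last one is the closest call.
- **Grip:** The fingers held the bar at 16 mm with the tote's weight on the wrist (about 5 N). The grasp point was at 143 mm in the tote frame.
- **Latch and bystanders:** In the last views the latch was out and the bottle, can and filter looked unmoved. I checked these by eye only and did not measure them again.
- **Drift:** A comparison of the last two scene pictures showed 844 changed pixels. I did not look into it; the tool moved about 2 mm between them while settling.

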